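# Open the clamshell flange fixture and take the flange out to the blue tray

### The arm

A 6-joint arm with a two-finger parallel gripper is mounted at the origin on the work surface. World frame = base frame: x ahead of the robot, y to its left, z up, the work surface at z = 0. Lengths are in m, angles in degrees, forces in N, time in s.
With the tool pointing down it reaches from about 0.35 to 0.875 m from the base axis. Payload 4.2 kg.
Tool frame: the origin (TCP) lies midway between the tips of the shut fingers; the grasp point (between the pads) lies 19 mm behind it; z points along the fingers, y is the line along which they close (so a half turn about z gives the same grasp; the last joint's range is limited). The gripper opens to 87 mm and grips with 3 to 60 N. Pads are 19 mm wide; open, the fingers measure 117 mm over their backs; the gripper's body (75 mm by 190 mm) begins 51 mm behind the grasp point.
Start: joints at [91.708, 22.042, 0.453, 0, -68.411, -14.817], TCP at [0.142, 0.609, 0.223] pointing down, gripper open.
Joint ranges: [-179.83, 179.83], [-69.29, 118.12], [-61.27, 80.66], [-181.25, 117.63], [-171.15, -9.14], [-177.46, 177.46]. Speed limits (degrees/s): [159.86, 159.86, 180, 180, 180, 180].

### API

Orientations are given as a 3x3 rotation matrix whose columns are the frame's x, y, z axes.
In Python, from station import r, cams gives the robot as it stands.
- The arm moves only by the tool play_rows, never from a script. Its argument "commands" is text: rows parted by semicolons, each of 6 numbers parted by spaces: the shift along the world's x, y, z normalised to -1 to 1, where 1 is 30 mm, then the turn, a rotation vector about the world's x, y, z normalised to -1 to 1, where 1 is 0.15 rad. A call has 1 to 20 rows; each row shifts and turns the commanded pose from where the row before left it; what a row does not reach is not made up. A row lasts 1/10 s, in which the tool goes at most 50 mm and 8.59 degrees, less where a joint would pass 70% of its speed; a pose out of reach is approached as far as the arm can. A call with a number of a shift or a turn outside -1 to 1 is refused whole. A call with a gripper value outside its range is refused whole. "grip" is the finger opening in mm, from 0 to 87, set as the call begins (left out, the last holds). The fingers move at their own pace and stop on an object; the grip force is fixed at half the most. Time passes only in rows, so rows that do not move let the fingers close. It gives the time, the measured TCP pose, the force, the opening and the grip force at its end, in the units of the state.
- r.sense(): the state, without advancing time (a new reading comes with each control period).
- cams.capture(name): name is "scene" or "top" or "wrist"; returns (picture, depth): 400x640x3 uint8, blue, green, red; 400x640 float32, m along the optical axis (not along the pixel's ray), 0 where there is no reading.
- cams.camera_info(name): a dict with "mtx" (3x3 intrinsics, pixels), "R" (3x3) and "t" (3): a world point X has camera coordinates R X + t. Camera axes: x right, y down, z forward; pixel columns grow to the right and rows downward; lengths in m; the calibration is good to about 2 mm. A picture is of the moment at which its call begins: read the wrist's pose just before it. camera_info takes no time and is no camera call; for the wrist camera it gives the pose at the moment of the call.
- r.finish_job(): hands the job in; it is judged then, once.
The state is a dict: "time_s": time; "joints": joint angles; "joint_velocities": joint speeds; "effort": joint torques, N m; "tcp_pos": TCP position; "ee_rot": TCP orientation; "wrist_force": force on the tool from outside, world axes, zero at the start; "moment": the same for the moment, N m; "gripper_width": opening from 0.0 (shut) to 1.0 (fully open); "gripper_force": force on a finger pad.
Only numpy, scipy, OpenCV 4.12 (cv2) and the standard library are available. Lean on these libraries where they do the work, as an engineer would, in place of code of your own. Each camera call takes 0.05 s, during which the arm holds its last target. There are 200 camera calls.

### The job

On the welding bench, swing the yellow lid of the clamshell fixture open by its green bar, past upright, so that it stays open by itself. Then lift the steel flange out of the fixture and set it down gently in the blue tray, flat on its disc with the neck up; the lid must still be open when you finish.

Things in the scene. Friction and masses are not known exactly. Their poses are not given: they have to be found in the camera images.
- lid (a joint): Hinge angle (rad) of the fixture's yellow lid: 0 shut (level), 1.57 upright, 2.0 fully open at its stop, the bar then 222 mm up. The hinge is free: below upright the lid falls shut, past it it falls open and stays. 0.35 kg; lifting the bar takes about 2 N. A frame 8 mm thick with a 60 mm window, through which the flange's neck stands. Hinge line 58 mm above the table, nest floor 40 mm.
- lid_bar (a point): Centre of the lid's green round grip bar, 12 mm thick, 80 mm clear between its arms. Lid shut: 101 mm above the table, 35 mm above the lid's top, 50 mm out from its free edge: pinch from above; it may turn in the fingers. Axes turn with the lid: x along bar and hinge, z up when shut, +y from bar to hinge; the hinge line lies at y +200, z -43 mm. The bar goes up and over towards the shut lid's +y.
- flange_neck (a point): Mid-neck of the steel flange in the fixture under the lid: disc 80 mm across, 12 mm thick, with a round neck 32 mm thick standing 44 mm up (56 in all), 0.45 kg. The point is on the axis, 34 mm above the underside, 22 below the top; z along the axis, up. Starts 74 mm above the table, 85 mm from the hinge line, between low locators 8 mm high. Other flanges: red tray, bench.
- blue_tray: Blue square steel tray, fixed and empty: outside 160 x 160 mm, 15 mm high, walls and floor 4 mm thick. Origin at the centre of its underside, on the table; z up, x and y along its sides. A like tray in red with a rejected flange in it stands on the other side of the fixture; either may be left or right.
Not all that is in view belongs to the job. What is shaped like the part that bears flange_neck but purple is not meant.

How it is judged:
By the outcome, as a careful person would: the job done as asked, in the order asked, and still so for the second after the job is handed in, with the robot touching nothing.
It also fails if it takes over 61 s, if anything falls off the work surface, if the arm or the gripper's body presses on something with over 40 N, if the wrist force passes 120 N, or if a joint passes its speed limit or range.

## Working session

There is one attempt and no reset: what is moved stays moved. The work goes in short steps, Python scripts to look and compute and a tool call to move; the robot and the scene stay as the last step left them, time stands still between calls to the robot, and variables do not carry over. Pictures are saved under pics/ and viewed, at most 10 in all, crops included, and the job is handed in when it is done.

Besides the shell and the picture viewer there is one more tool, called after "Call:" in YAML: its name, and indented under it one key for each argument. play_rows: Moves the arm, as the interface text tells. Scaled input: -1 to 1 covers 30 mm each way for a shift and 0.15 rad each way for a turn. Its arguments: {"type":"object","properties":{"commands":{"type":"string"},"grip":{"type":"number"}},"required":["commands"]}

```bash
mkdir -p pics
cat > h.py <<'E'
import numpy as np, cv2
from station import r, cams
def snap(n,f):
    i=cams.camera_info(n); p,d=cams.capture(n); cv2.imwrite(f'pics/{f}.png',p); np.savez(f'pics/{f}.npz',d=d,p=p,K=i['mtx'],R=i['R'],t=i['t'])
def pt(f,u,v,dz=None,z=None):
    a=np.load(f'pics/{f}.npz'); K,R,t=a['K'],a['R'],np.array(a['t']).ravel()
    ray=np.linalg.inv(K)@[u,v,1]; 
    o=-R.T@t; w=R.T@ray
    if z is not None: return o+w*(z-o[2])/w[2]
    return o+w*a['d'][int(v),int(u)]
def world(f):
    a=np.load(f'pics/{f}.npz'); K,R,t=a['K'],a['R'],np.array(a['t']).ravel(); d=a['d']
    v,u=np.mgrid[:d.shape[0],:d.shape[1]]
    c=np.stack([(u-K[0,2])/K[0,0]*d,(v-K[1,2])/K[1,1]*d,d],-1)
    return (c-t)@R, d>0, a['p']
E
python3 - <<'E'
from h import *
np.set_printoptions(precision=4,suppress=True)
snap('scene','scene1'); snap('top','top1'); s=r.sense(); print(s['tcp_pos'],s['ee_rot'],s['gripper_width'])
E
```

```text
[0.1416 0.6082 0.2216] [[ 0.9739 -0.227  -0.0003]
 [-0.227  -0.9739 -0.0019]
 [ 0.0001  0.002  -1.    ]] 0.9936056705862825
```

View pics/scene1.png

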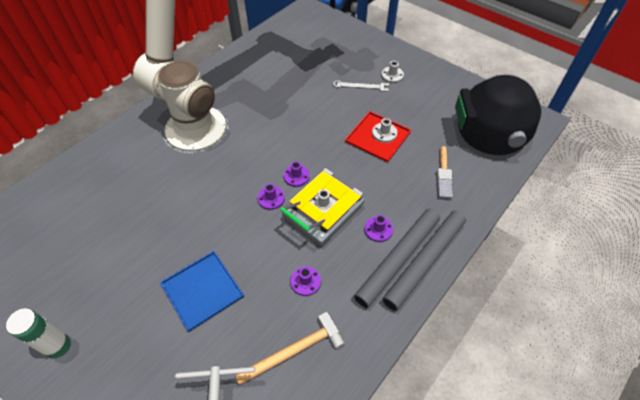

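View pics/top1.png

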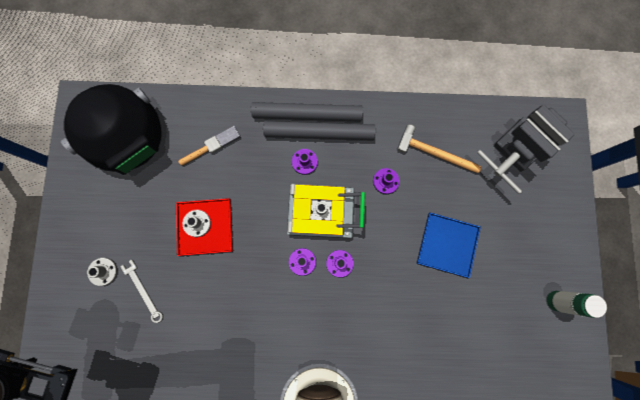

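The top view shows the robot base at (319,390). The fixture is at (321,210), with its green bar at (363,210) and hinge at about (291,210). The blue tray is at (448,245) and the red tray at (204,227). 

Steel flanges are at (321,209) in the fixture, (196,223) in the red tray and (101,271) on the bench. The first is meant, because its neck stands through the yellow lid's window. The purple ones are decoys.

Run:
```python
from h import *
np.set_printoptions(precision=4,suppress=True)
W,ok,p=world('top1'); hsv=cv2.cvtColor(p,cv2.COLOR_BGR2HSV)
def blob(n,lo,hi,box):
    m=(cv2.inRange(hsv,lo,hi)>0)&ok; b=np.zeros_like(m); u0,v0,u1,v1=box; b[v0:v1,u0:u1]=1; m&=b
    v,u=np.nonzero(m); P=W[m]; r_=cv2.minAreaRect(P[:,:2].astype(np.float32)*1000); print(n,len(u),u.mean(),v.mean(),'med',np.median(P,0),'rect',r_, 'z',np.percentile(P[:,2],[5,50,95]))
blob('bar',(45,80,50),(80,255,255),(345,180,380,240))
blob('yel',(22,120,100),(34,255,255),(280,175,370,245))
blob('blue',(100,100,50),(120,255,255),(400,200,500,290))
m=ok&(W[...,2]>.088)&(W[...,2]<.11); m[:, :300]=0; m[:,345:]=0; m[:180]=0;m[240:]=0
print('neck',m.sum(),W[m].mean(0), cv2.minAreaRect(W[m][:,:2].astype(np.float32)*1000) if m.sum() else 0)
c=cv2.resize(p[170:285,270:500],None,fx=3.4,fy=3.4,interpolation=cv2.INTER_CUBIC); cv2.imwrite('pics/crop1.png',c)
print(cams.camera_info('wrist'))
```

```text
bar 181 361.8563535911602 209.99447513812154 med [ 0.545  -0.1041  0.1048] rect ((554.6239013671875, -110.95133972167969), (26.44915199279785, 120.52191925048828), 88.32858276367188) z [-0.0009  0.1048  0.109 ]
yel 1988 317.36116700201205 209.3661971830986 med [0.5461 0.0248 0.0659] rect ((555.338134765625, 16.147750854492188), (148.2188720703125, 155.89871215820312), 88.22718811035156) z [0.0612 0.0659 0.0694]
blue 2912 448.73729395604397 244.83619505494505 med [ 0.4582 -0.3803  0.0039] rect ((459.79766845703125, -381.4768371582031), (169.867919921875, 164.57203674316406), 75.73754119873047) z [-0.0003  0.0039  0.0142]
neck 98 [0.5477 0.0107 0.0963] ((547.7264404296875, 10.621119499206543), (29.86837387084961, 28.72132682800293), 64.93863677978516)
{'mtx': array([[331.2449,   0.    , 320.9221],
       [  0.    , 331.2449, 201.9774],
       [  0.    ,   0.    ,   1.    ]]), 'R': array([[-0.2264, -0.974 ,  0.0028],
       [-0.9396,  0.2191,  0.263 ],
       [-0.2568,  0.0569, -0.9648]]), 't': array([ 0.6228, -0.0322,  0.3919])}
```

View pics/crop1.png

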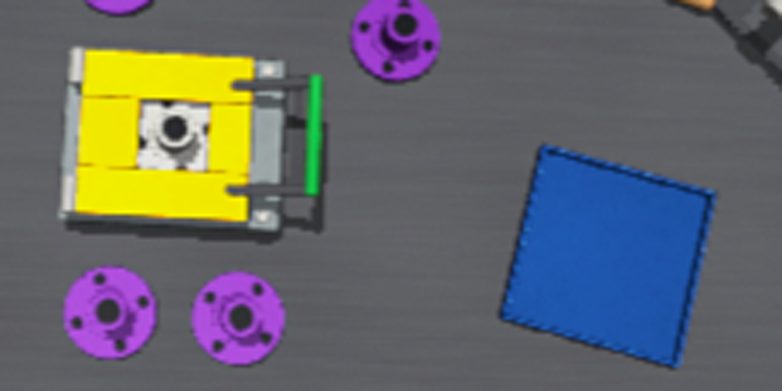

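The crop confirms the steel flange in the yellow lid's window at crop (175,128). The bar runs from (316,75) to (313,195), so the fixture is yawed by about -2°. Next I move above the bar.

Call:
play_rows:
  commands: "0.517 -0.913 0 0 0 0.05;0.517 -0.913 0 0 0 0.05;0.517 -0.913 0 0 0 0.05;0.517 -0.913 0 0 0 0.05;0.517 -0.913 0 0 0 0.05;0.517 -0.913 0 0 0 0.05;0.517 -0.913 0 0 0 0.05;0.517 -0.913 0 0 0 0.05;0.517 -0.913 0 0 0 0.05;0.517 -0.913 0 0 0 0.05;0.517 -0.913 0 0 0 0.05;0.517 -0.913 0 0 0 0.05;0.517 -0.913 0 0 0 0.05;0.517 -0.913 0 0 0 0.05;0.517 -0.913 0 0 0 0.05;0.517 -0.913 0 0 0 0.05;0.517 -0.913 0 0 0 0.05;0.517 -0.913 0 0 0 0.05;0.517 -0.913 0 0 0 0.05;0.517 -0.913 0 0 0 0.05"

```text
time_s: 2.1
tcp_pos: [0.4521, 0.0596, 0.2223]
ee_rot: [[0.997, -0.079, -0.001], [-0.079, -0.997, -0.0], [-0.001, 0.0, -1.0]]
wrist_force: [0.5, -0.5, 0.5]
gripper_width: 0.997
gripper_force: 0.0
```

Call:
play_rows:
  commands: "0.517 -0.913 0 0 0 0.05;0.517 -0.913 0 0 0 0.05;0.517 -0.913 0 0 0 0.05;0.517 -0.913 0 0 0 0.05;0.517 -0.913 0 0 0 0.05;0.517 -0.913 0 0 0 0.05;0 0 0 0 0 0;0 0 0 0 0 0;0 0 0 0 0 0"

```text
time_s: 3.0
tcp_pos: [0.5444, -0.103, 0.2223]
ee_rot: [[0.999, -0.033, -0.001], [-0.033, -0.999, 0.0], [-0.001, -0.0, -1.0]]
wrist_force: [-0.1, -0.6, 0.6]
gripper_width: 1.0
gripper_force: 0.0
```

Run:
```python
from h import *
np.set_printoptions(precision=4,suppress=True)
s=r.sense(); print(s['time_s'],s['tcp_pos'],s['ee_rot'],s['joints']); snap('wrist','w1')
W,ok,p=world('w1'); hsv=cv2.cvtColor(p,cv2.COLOR_BGR2HSV)
m=(cv2.inRange(hsv,(45,80,50),(80,255,255))>0)&ok&(W[...,2]>.08)&(W[...,2]<.12)&(abs(W[...,1]+.104)<.03)
P=W[m]; print(m.sum(),np.median(P,0),P.mean(0),P.min(0),P.max(0),cv2.minAreaRect(P[:,:2].astype(np.float32)*1000))
```

```text
3.0 [ 0.5444 -0.103   0.2223] [[ 0.9994 -0.0334 -0.0009]
 [-0.0334 -0.9994  0.0002]
 [-0.0009 -0.0001 -1.    ]] [  6.0433  15.1862  -9.6272  -0.0162 -65.2346  82.0468]
1417 [ 0.5474 -0.1068  0.1069] [ 0.5465 -0.1068  0.1066] [ 0.4942 -0.1132  0.1015] [ 0.5939 -0.1001  0.1096] ((544.0918579101562, -106.53059387207031), (11.077376365661621, 99.71025085449219), 88.58159637451172)
```

View pics/w1.png

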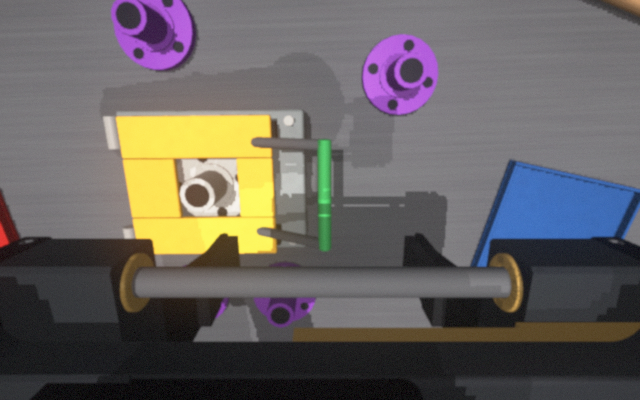

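The wrist view shows the green bar from (324,140) to (324,250), at world (0.545,-0.1067). The flange neck is in the window at (197,193). I narrow the fingers and go down onto the bar.

Call:
play_rows:
  commands: "0 -0.04 -0.7 0 0 0;0 -0.04 -0.9 0 0 0;0 -0.04 -0.95 0 0 0;0 0 -0.95 0 0 0;0 0 -0.7 0 0 0;0 0 -0.47 0 0 0;0 0 0 0 0 0;0 0 0 0 0 0"
  grip: 45

```text
time_s: 3.85
tcp_pos: [0.5452, -0.1064, 0.083]
ee_rot: [[0.999, -0.032, 0.001], [-0.032, -0.999, -0.0], [0.001, 0.0, -1.0]]
wrist_force: [-0.2, -0.4, 0.1]
gripper_width: 0.523
gripper_force: 0.0
```

Call:
play_rows:
  commands: "0 0 0 0 0 0;0 0 0 0 0 0;0 0 0 0 0 0;0 0 0 0 0 0;0 0 0 0 0 0;0 0 0 0 0 0"
  grip: 0

```text
time_s: 4.45
tcp_pos: [0.5452, -0.1059, 0.0827]
ee_rot: [[0.999, -0.034, 0.001], [-0.034, -0.999, 0.002], [0.001, -0.002, -1.0]]
wrist_force: [-0.1, 5.1, 2.5]
gripper_width: 0.131
gripper_force: 30.0
```

Run:
```python
import numpy as np
# start slow, end slow
n=24; s=np.linspace(0,1,n+1); th=np.radians(110)*(s+ (-np.sin(2*np.pi*s)/(2*np.pi))*0.5)
f=th+np.arctan2(43,200); R=np.hypot(43,200)
y=-R*np.cos(f); z=R*np.sin(f)
for a,b in zip(np.diff(y),np.diff(z)): print(f"{a*.032/30:.3f} {a/30:.2f} {b/30:.2f} 0 0 0",end=';')
```

```text
0.002 0.06 0.27 0 0 0;0.003 0.08 0.28 0 0 0;0.003 0.10 0.31 0 0 0;0.004 0.14 0.35 0 0 0;0.006 0.18 0.40 0 0 0;0.008 0.25 0.45 0 0 0;0.010 0.32 0.49 0 0 0;0.013 0.40 0.51 0 0 0;0.016 0.50 0.51 0 0 0;0.019 0.59 0.49 0 0 0;0.021 0.67 0.43 0 0 0;0.023 0.73 0.36 0 0 0;0.025 0.77 0.27 0 0 0;0.025 0.78 0.17 0 0 0;0.024 0.76 0.08 0 0 0;0.023 0.71 -0.00 0 0 0;0.021 0.65 -0.07 0 0 0;0.018 0.57 -0.11 0 0 0;0.016 0.49 -0.14 0 0 0;0.013 0.42 -0.15 0 0 0;0.011 0.35 -0.15 0 0 0;0.009 0.30 -0.14 0 0 0;0.008 0.26 -0.14 0 0 0;0.008 0.24 -0.14 0 0 0;
```

Call:
play_rows:
  commands: "0.002 0.06 0.27 0 0 0;0.003 0.08 0.28 0 0 0;0.003 0.10 0.31 0 0 0;0.004 0.14 0.35 0 0 0;0.006 0.18 0.40 0 0 0;0.008 0.25 0.45 0 0 0;0 0 0 0 0 0"

```text
time_s: 5.15
tcp_pos: [0.5458, -0.0817, 0.146]
ee_rot: [[0.999, -0.033, 0.001], [-0.033, -0.999, 0.001], [0.001, -0.001, -1.0]]
wrist_force: [0.5, 2.7, -5.5]
gripper_width: 0.122
gripper_force: 30.0
```

Forces are small and the bar is following, so I continue the arc.

Call:
play_rows:
  commands: "0.010 0.32 0.49 0 0 0;0.013 0.40 0.51 0 0 0;0.016 0.50 0.51 0 0 0;0.019 0.59 0.49 0 0 0;0.021 0.67 0.43 0 0 0;0.023 0.73 0.36 0 0 0;0.025 0.77 0.27 0 0 0;0.025 0.78 0.17 0 0 0;0.024 0.76 0.08 0 0 0;0.023 0.71 0 0 0 0;0 0 0 0 0 0"

```text
time_s: 6.25
tcp_pos: [0.5512, 0.1046, 0.2463]
ee_rot: [[1.0, -0.031, 0.001], [-0.031, -1.0, -0.002], [0.001, 0.002, -1.0]]
wrist_force: [-3.0, -0.7, 6.5]
gripper_width: 0.125
gripper_force: 30.0
```

Call:
play_rows:
  commands: "0.021 0.65 -0.07 0 0 0;0.018 0.57 -0.11 0 0 0;0.016 0.49 -0.14 0 0 0;0.013 0.42 -0.15 0 0 0;0.011 0.35 -0.15 0 0 0;0.009 0.30 -0.14 0 0 0;0.008 0.26 -0.14 0 0 0;0.008 0.24 -0.14 0 0 0;0 0 0 0 0 0;0 0 0 0 0 0"

```text
time_s: 7.25
tcp_pos: [0.5537, 0.2027, 0.2126]
ee_rot: [[0.999, -0.033, -0.002], [-0.033, -0.999, -0.001], [-0.002, 0.001, -1.0]]
wrist_force: [-4.7, 2.6, 2.9]
gripper_width: 0.127
gripper_force: 30.0
```

Call:
play_rows:
  commands: "0 0 0 0 0 0;0 0 0 0 0 0;0 0 0 0 0 0;0 0 0 0 0 0;0 0 0.3 0 0 0;0 0 0.9 0 0 0;0 0 0.9 0 0 0;0 0 0.9 0 0 0;0 0 0.5 0 0 0"
  grip: 75

```text
time_s: 8.15
tcp_pos: [0.5558, 0.2025, 0.3211]
ee_rot: [[0.999, -0.034, 0.005], [-0.034, -0.999, 0.002], [0.005, -0.002, -1.0]]
wrist_force: [0.2, 0.9, 1.0]
gripper_width: 0.824
gripper_force: 0.0
```

Run:
```python
from h import *
np.set_printoptions(precision=4,suppress=True)
print(r.sense()['tcp_pos']); snap('scene','scene2')
p=cv2.imread('pics/scene2.png'); cv2.imwrite('pics/crop2.png',cv2.resize(p[100:300,220:480],None,fx=3,fy=3,interpolation=cv2.INTER_CUBIC))
```

```text
[0.5558 0.2025 0.3211]
```

View pics/crop2.png

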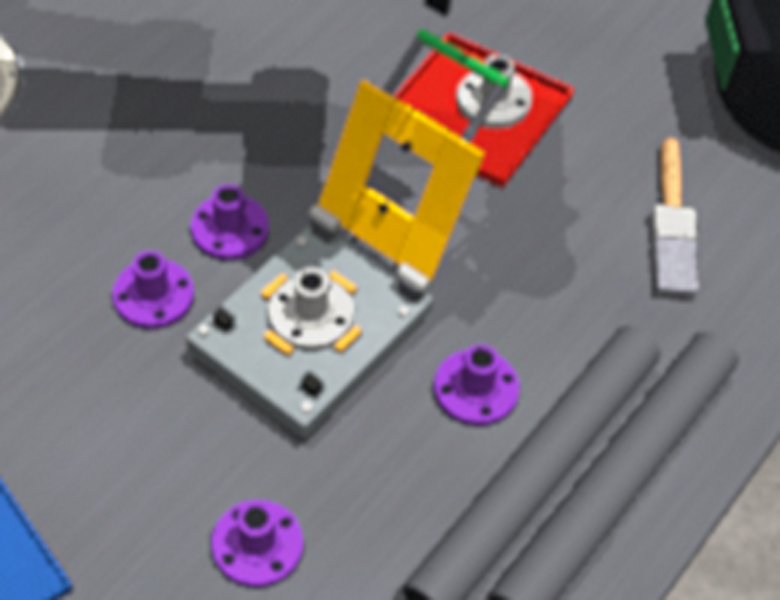

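The lid is open at its stop, the bar beyond it, and the flange is exposed in the nest at crop (312,300). I turn the tool by -90° so the long body side lies along x, clear of the lid, and move above the neck.

Call:
play_rows:
  commands: "-0.024 -0.58 0 0 0 -0.95;-0.024 -0.58 0 0 0 -0.95;-0.024 -0.58 0 0 0 -0.95;-0.024 -0.58 0 0 0 -0.95;-0.024 -0.58 0 0 0 -0.95;-0.024 -0.58 -0.55 0 0 -0.95;-0.024 -0.58 -0.55 0 0 -0.95;-0.024 -0.58 -0.55 0 0 -0.95;-0.024 -0.58 -0.55 0 0 -0.95;-0.024 -0.58 -0.55 0 0 -0.95;-0.024 -0.58 -0.55 0 0 -0.95;0 0 0 0 0 0;0 0 0 0 0 0;0 0 0 0 0 0"

```text
time_s: 9.6
tcp_pos: [0.5476, 0.0116, 0.2193]
ee_rot: [[-0.029, -1.0, 0.002], [-1.0, 0.029, 0.0], [-0.0, -0.002, -1.0]]
wrist_force: [0.2, -0.2, 0.3]
gripper_width: 0.866
gripper_force: 0.0
```

Run:
```python
from h import *
np.set_printoptions(precision=4,suppress=True)
s=r.sense(); print(s['time_s'],s['tcp_pos'],s['ee_rot'],s['joints']); snap('wrist','w2')
W,ok,p=world('w2')
m=ok&(W[...,2]>.088)&(W[...,2]<.108)&(abs(W[...,1]-.01)<.04)&(abs(W[...,0]-.548)<.04)
P=W[m].astype(np.float32); print(m.sum(),P.mean(0),cv2.minEnclosingCircle(P[:,:2]*1000))
```

```text
9.6 [0.5476 0.0116 0.2193] [[-0.0286 -0.9996  0.0019]
 [-0.9996  0.0286  0.0002]
 [-0.0003 -0.0019 -1.    ]] [ 18.1903  14.6146 -10.8752   0.0244 -64.4026 -19.8413]
999 [0.5475 0.006  0.0968] ((547.6199340820312, 6.765603542327881), 15.905952453613281)
```

View pics/w2.png

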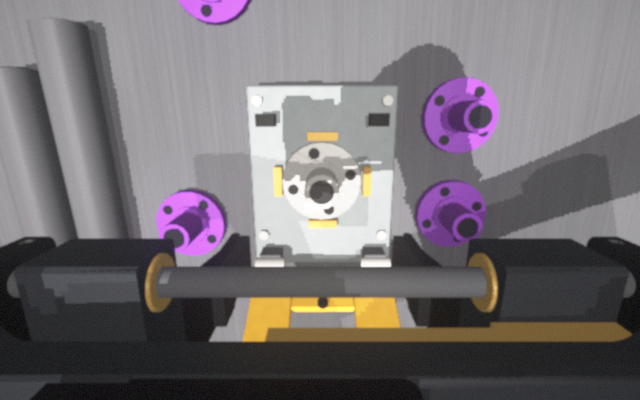

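The wrist view shows the flange neck top at (320,190) and the purple decoys well aside. The neck centre is (0.5476,0.007). I go down and grip.

Call:
play_rows:
  commands: "0 -0.05 -0.6 0 0 0;0 -0.05 -0.9 0 0 0;0 -0.03 -0.9 0 0 0;0 0 -0.9 0 0 0;0 0 -0.9 0 0 0;0 0 -0.7 0 0 0;0 0 -0.4 0 0 0;0 0 0 0 0 0;0 0 0 0 0 0"

```text
time_s: 10.55
tcp_pos: [0.5479, 0.0077, 0.0603]
ee_rot: [[-0.029, -1.0, 0.002], [-1.0, 0.029, 0.0], [-0.0, -0.002, -1.0]]
wrist_force: [-0.5, 0.8, 0.5]
gripper_width: 0.861
gripper_force: 0.0
```

Call:
play_rows:
  commands: "0 0 0 0 0 0;0 0 0 0 0 0;0 0 0 0 0 0;0 0 0 0 0 0;0 0 0 0 0 0;0 0 0 0 0 0;0 0 0 0 0 0"
  grip: 0

```text
time_s: 11.25
tcp_pos: [0.5471, 0.0073, 0.0594]
ee_rot: [[-0.03, -1.0, 0.0], [-1.0, 0.03, 0.0], [-0.0, -0.0, -1.0]]
wrist_force: [0.1, 0.4, -0.2]
gripper_width: 0.359
gripper_force: 30.0
```

Call:
play_rows:
  commands: "0 0 0.2 0 0 0;0 0 0.4 0 0 0;0 0 0.7 0 0 0;0 0 0.8 0 0 0;0 0 0.7 0 0 0;0 0 0.4 0 0 0;0 0 0.2 0 0 0;0 0 0 0 0 0"

```text
time_s: 12.05
tcp_pos: [0.5468, 0.0073, 0.1617]
ee_rot: [[-0.031, -1.0, 0.0], [-1.0, 0.031, 0.0], [-0.0, -0.0, -1.0]]
wrist_force: [0.5, -0.6, -5.9]
gripper_width: 0.357
gripper_force: 30.0
```

Call:
play_rows:
  commands: "-0.06 -0.27 0 0 0 0;-0.12 -0.54 0 0 0 0;-0.183 -0.81 0 0 0 0;-0.183 -0.81 0 0 0 0;-0.183 -0.81 0 0 0 0;-0.183 -0.81 0 0 0 0;-0.183 -0.81 0 0 0 0;-0.183 -0.81 0 0 0 0;-0.183 -0.81 0 0 0 0;-0.183 -0.81 0 0 0 0;-0.183 -0.81 0 0 0 0;-0.183 -0.81 0 0 0 0;-0.183 -0.81 0 0 0 0;-0.183 -0.81 0 0 0 0;-0.183 -0.81 0 0 0 0;-0.183 -0.81 0 0 0 0;-0.12 -0.54 0 0 0 0;-0.06 -0.27 0 0 0 0;0 0 0 0 0 0;0 0 0 0 0 0"

```text
time_s: 14.05
tcp_pos: [0.4591, -0.381, 0.161]
ee_rot: [[-0.031, -1.0, -0.001], [-1.0, 0.031, 0.001], [-0.001, 0.001, -1.0]]
wrist_force: [-0.5, -0.1, -5.4]
gripper_width: 0.358
gripper_force: 30.0
```

Run:
```python
from h import *
np.set_printoptions(precision=4,suppress=True)
s=r.sense(); print(s['time_s'],s['tcp_pos'],s['wrist_force'],s['gripper_width']); snap('wrist','w3')
W,ok,p=world('w3'); hsv=cv2.cvtColor(p,cv2.COLOR_BGR2HSV)
m=(cv2.inRange(hsv,(100,100,40),(125,255,255))>0)&ok&(W[...,2]<.03)&(W[...,2]>-.01); P=W[m]
print(m.sum(),P.min(0),P.max(0),np.percentile(P[:,2],[5,50,95]),cv2.minAreaRect(P[:,:2].astype(np.float32)*1000))
# lowest held disc depth: points near tool
q=ok&(np.hypot(W[...,0]-s['tcp_pos'][0],W[...,1]-s['tcp_pos'][1])<.045)&(W[...,2]>.1)&(W[...,2]<s['tcp_pos'][2]); print('held',W[q].min(0) if q.any() else 0, np.median(W[q],0))
```

```text
14.05 [ 0.4591 -0.381   0.161 ] [-0.4796 -0.1121 -5.3969] 0.35814201534269885
15831 [ 0.358  -0.4766 -0.0008] [ 0.5504 -0.3288  0.0186] [0.0037 0.005  0.0158] ((454.3124084472656, -385.4901123046875), (149.6474151611328, 164.4015655517578), 75.85918426513672)
held [ 0.4196 -0.4209  0.1426] [ 0.458  -0.4015  0.1546]
```

View pics/w3.png

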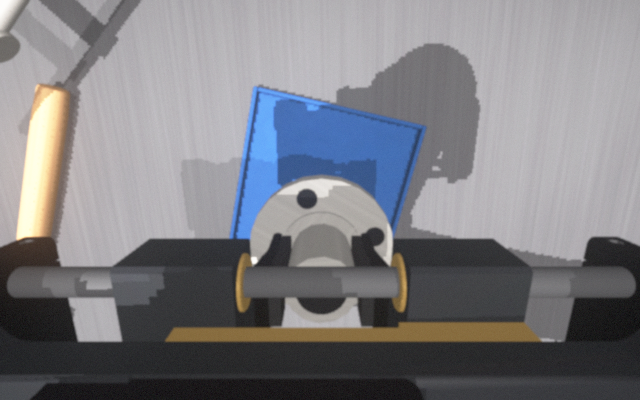

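The wrist view shows the flange held level, its disc at (320,250), over the blue tray with edges at (255,90)-(425,128). I lower it.

Call:
play_rows:
  commands: "0 0 -0.4 0 0 0;0 0 -0.8 0 0 0;0 0 -0.9 0 0 0;0 0 -0.9 0 0 0;0 0 -0.7 0 0 0;0 0 -0.3 0 0 0;0 0 -0.2 0 0 0;0 0 0 0 0 0;0 0 0 0 0 0"

```text
time_s: 15.0
tcp_pos: [0.4602, -0.3819, 0.0364]
ee_rot: [[-0.03, -1.0, 0.002], [-1.0, 0.03, -0.001], [0.001, -0.002, -1.0]]
wrist_force: [0.1, 0.4, -4.8]
gripper_width: 0.361
gripper_force: 30.0
```

Call:
play_rows:
  commands: "0 0 -0.07 0 0 0;0 0 -0.07 0 0 0;0 0 -0.07 0 0 0;0 0 -0.05 0 0 0;0 0 0 0 0 0;0 0 0 0 0 0"

```text
time_s: 15.6
tcp_pos: [0.4593, -0.3816, 0.0275]
ee_rot: [[-0.03, -1.0, -0.0], [-1.0, 0.03, -0.0], [0.0, 0.0, -1.0]]
wrist_force: [-0.6, 0.1, -6.6]
gripper_width: 0.359
gripper_force: 30.0
```

Call:
play_rows:
  commands: "0 0 -0.03 0 0 0;0 0 -0.03 0 0 0;0 0 -0.03 0 0 0;0 0 0 0 0 0;0 0 0 0 0 0"

```text
time_s: 16.1
tcp_pos: [0.4593, -0.3815, 0.0248]
ee_rot: [[-0.03, -1.0, -0.0], [-1.0, 0.03, 0.0], [-0.0, 0.0, -1.0]]
wrist_force: [0.5, -0.3, -6.1]
gripper_width: 0.358
gripper_force: 30.0
```

Call:
play_rows:
  commands: "0 0 -0.02 0 0 0;0 0 -0.02 0 0 0;0 0 0 0 0 0;0 0 0 0 0 0"

```text
time_s: 16.5
tcp_pos: [0.4593, -0.3815, 0.0236]
ee_rot: [[-0.03, -1.0, -0.0], [-1.0, 0.03, 0.0], [-0.0, 0.0, -1.0]]
wrist_force: [0.5, -0.3, -5.6]
gripper_width: 0.363
gripper_force: 30.0
```

Call:
play_rows:
  commands: "0 0 -0.02 0 0 0;0 0 0 0 0 0;0 0 0 0 0 0"

```text
time_s: 16.8
tcp_pos: [0.4594, -0.3816, 0.0235]
ee_rot: [[-0.03, -1.0, 0.0], [-1.0, 0.03, -0.0], [0.0, -0.0, -1.0]]
wrist_force: [-1.1, 0.7, -2.6]
gripper_width: 0.362
gripper_force: 30.0
```

Call:
play_rows:
  commands: "0 0 -0.01 0 0 0;0 0 0 0 0 0;0 0 0 0 0 0"

```text
time_s: 17.1
tcp_pos: [0.4594, -0.3816, 0.0234]
ee_rot: [[-0.03, -1.0, 0.0], [-1.0, 0.03, -0.0], [0.0, -0.0, -1.0]]
wrist_force: [-2.2, 1.0, 4.1]
gripper_width: 0.359
gripper_force: 30.0
```

The flange has touched down with a light contact force. I release it and back away.

Call:
play_rows:
  commands: "0 0 0 0 0 0;0 0 0 0 0 0;0 0 0 0 0 0;0 0 0 0 0 0;0 0 0 0 0 0;0 0 0.3 0 0 0;0 0 0.7 0 0 0;0 0 0.9 0 0 0;0 0 0.9 0 0 0;0 0 0.9 0 0 0;0 0 0.9 0 0 0;-0.3 0.3 0.9 0 0 0;-0.3 0.6 0.5 0 0 0;-0.3 0.8 0 0 0 0;-0.3 0.8 0 0 0 0;0 0.5 0 0 0 0;0 0 0 0 0 0;0 0 0 0 0 0"
  grip: 70

```text
time_s: 18.9
tcp_pos: [0.424, -0.2917, 0.2032]
ee_rot: [[-0.03, -1.0, 0.001], [-1.0, 0.03, -0.001], [0.001, -0.001, -1.0]]
wrist_force: [0.3, 0.5, 0.1]
gripper_width: 0.803
gripper_force: 0.0
```

Run:
```python
from h import *
snap('scene','scene3'); print(r.sense()['time_s'])
p=cv2.imread('pics/scene3.png'); cv2.imwrite('pics/crop3.png',cv2.resize(p[90:340,140:440],None,fx=2.4,fy=2.4,interpolation=cv2.INTER_CUBIC))
```

```text
18.95
```

View pics/crop3.png

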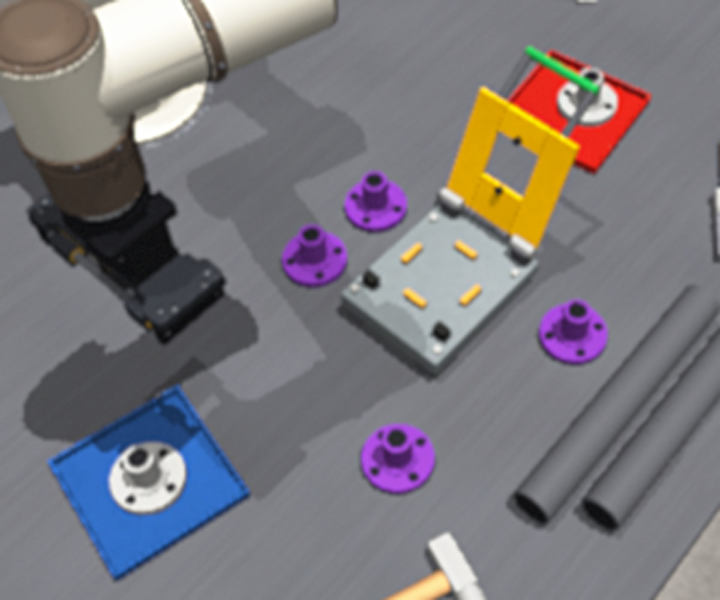

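The picture shows the flange flat with its neck up in the blue tray at crop (147,475). The lid is open at (515,165), the nest is empty, and the gripper is clear of everything.

```bash
python3 -c "
from station import r
print(r.finish_job())"
```

```text
the job is handed in; nothing more can be done
None
```

The lid stands open by itself, the steel flange sits flat with its neck up in the blue tray, and the job was handed in at about 19 s with the gripper clear of everything.

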